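# Lay a reagent carton on the viewing plate and bring the bench magnifier over its label

### The job

Swing the bench magnifier sideways until no part of its lens is above the viewing plate, then tip the standing carton over onto its back on the plate by pushing its top, so that its label faces up. Then swing the magnifier back so that the lens is centred above the label, and let go. The carton must not touch the magnifier, and the bottles and glassware around must be left standing where they are.

Things in the scene. Friction and masses are not known exactly. Their poses are not given: they have to be found in the camera images.
- station: Fixed station. Origin on the table at the middle of the viewing plate's near edge; x points away from the robot across the plate, y to the left along that edge, z up. Aluminium plate: x 0 to 190 mm, 160 mm along y, 12 mm thick; its near edge is the stop for the carton's foot. At x = 298 mm, y = 0 a 26 mm steel post on a grey foot (140 x 120 x 18 mm) carries the magnifier.
- magnifier: White magnifier arm turning level on the post. Origin: lens centre, 210 mm from the post's axis (the hinge), 137 mm up; -x points outward along the arm. Range 1.1 rad either side of the station's -x, starts within 0.2 of it, over the plate. Stiff: stays where left (0.6 N at the handle moves it). 18 mm bar, lens ring 92 mm across, 14 mm high, underside 130 mm up: clears the lying carton (top 72 mm).
- handle (a point): Centre of the upright black round handle on the ring's rim nearest the robot, 255 mm from the hinge axis, in line with the lens: 16 mm diameter, standing 48 mm tall, from 146 to 194 mm above the table. It can be pinched from above; it may turn between the fingers as the arm swings.
- carton: Plain cardboard carton, 60 (x) by 90 (y) by 170 mm tall (z), 0.25 to 0.5 kg. Origin at the centre of its underside; the labelled front looks along its -x. Starts upright before the plate's edge, 5 to 15 mm short of it, front to the robot, up to 25 mm off the middle line. Pushed near its top along the station's +x it meets the edge, tips over it, and falls on its back once past about 20 degrees.
- label (a point): Centre of the pale label (56 x 44 mm) on the carton's front face, 112 mm above the carton's underside; axes as the carton's. With the carton on its back on the plate it faces up, 72 mm above the table, usually 80 to 95 mm beyond the plate's near edge, where the arc of the lens passes (at 88 mm on the middle line).
- tall_bottle_center (a point): Centre of a tall amber bottle, 60 mm diameter, 200 mm tall, loose, beside the plate on one side (either side): the magnifier would hit it if swung clear that way. Must not be moved.
- dish_center (a point): Centre of a low flat glass dish, 64 mm diameter, 24 mm tall, loose, beside the plate on the side opposite the tall bottle; the magnifier passes over it. Must not be moved.
- small_bottle_center (a point): Centre of a small amber bottle, 44 mm diameter, 110 mm tall, loose, to the left of the carton. Must not be moved.
- jar_center (a point): Centre of a squat jar, 66 mm diameter, 90 mm tall, loose, to the right of the carton. Must not be moved.
- beaker_center (a point): Centre of a glass beaker, 76 mm diameter, 90 mm tall, loose, to the right near the robot. Must not be moved.
- flask_center (a point): Centre of a clear capped bottle, 70 mm diameter, 170 mm tall, loose, far to the right. Must not be moved.
Mind the look-alikes: they are no part of the job. Leave any yellow look-alike of the carton alone.

How it is judged:
By the outcome, as a careful person would: the job done as asked, in the order asked, and still so for the second after the job is handed in, with the robot touching nothing.
It also fails if it takes over 64 s, if anything falls off the work surface, if the arm or the gripper's body presses on something with over 40 N, if the wrist force passes 120 N, or if a joint passes its speed limit or range.

### The arm

A 7-joint arm with a two-finger parallel gripper is mounted at the origin on the work surface. World frame = base frame: x ahead of the robot, y to its left, z up, the work surface at z = 0. Lengths are in m, angles in rad, forces in N, time in s.
With the tool pointing down it reaches from about 0.4 to 0.85 m from the base axis. Payload 10.4 kg.
Tool frame: the origin (TCP) lies at the very end of the fingers, on their centre line; the grasp point (between the pads) lies r.pinch_z behind it (r.pinch_z is the distance from the TCP to the grasp point, in m); z points along the fingers, x is the direction in which the jaws open and shut, and the axes are right-handed (so a half turn about z gives the same grasp; the last joint's range is limited). The gripper opens to 87 mm and grips with 3 to 60 N. Pads are 19 mm wide; open, the fingers measure 117 mm over their backs; the gripper's body (75 mm by 190 mm) begins 51 mm behind the grasp point.
Start: joints at [1.161, 0.332, -0.065, 1.46, 0.022, 1.35, -0.088], TCP at [0.236, -0.579, 0.223] pointing down, gripper open.
Joint ranges: [-2.6, 2.6], [-0.5, 2.12], [-1.47, 1.34], [0.16, 2.42], [-1.27, 4.41], [0.06, 2.06], [-2.6, 2.6]. Speed limits (rad/s): [2.22, 2.22, 2.79, 2.79, 3.14, 3.14, 3.14].

### API

Orientations are given as a unit quaternion [x, y, z, w].
In Python, from bench import r gives the robot as it stands.
- The arm moves only by the tool carry_out, never from a script. Its argument "increments" is text: rows parted by semicolons, each of 7 numbers parted by spaces: the turn, a rotation vector about the tool's x, y, z in degrees, then the shift along the tool's x, y, z in m, then the finger opening in m, from 0 to 0.087. A call has exactly 5 rows; each row is the pose to reach, as a shift and turn from the pose measured when the call began, along the tool's axes at that moment; what a row does not reach only later rows make up. A row lasts 1/8 s, in which the tool goes at most 62.5 mm and 10.7 degrees, less where a joint would pass 70% of its speed; a pose out of reach is approached as far as the arm can. A call with a gripper value outside its range is refused whole. The fingers move at their own pace and stop on an object; "squeeze" is the grip in N (left out, the last holds). Time passes only in rows, so rows that repeat a pose let the fingers close, or fill a call up. It gives the time, the measured TCP pose, the force and the opening at its end, in the units of the state.
- r.read_state(): the state, without advancing time (a new reading comes with each control period).
- r.camera(name): name is "scene" or "top"; returns (picture, depth): 384x512x3 uint8, blue, green, red; 384x512 float32, m along the optical axis (not along the pixel's ray), 0 where there is no reading.
- r.camera_model(name): a dict with "K" (3x3 intrinsics, pixels), "k1" (the pictures are not rectified: a ray, as slopes to the right and down, at radius r is drawn at 1 + k1 r^2 times it, then the intrinsics apply), "extrinsics" (4x4, takes a point from camera to world coordinates). Camera axes: x right, y down, z forward; pixel columns grow to the right and rows downward; lengths in m; the calibration is good to about 2 mm. A picture is of the moment at which its call begins. camera_model takes no time and is no camera call.
- r.close_job(): hands the job in, once; it reports no verdict.
The state is a dict: "time": time; "joint_positions": joint angles; "joint_vel": joint speeds; "joint_torque": joint torques, N m; "ee_pos": TCP position; "eef_rot": TCP orientation; "ft_force": force on the tool from outside, world axes, zero at the start; "torque": the same for the moment, N m; "width": finger opening in m.
Only numpy, scipy, OpenCV 4.12 (cv2) and the standard library are available. Lean on these libraries where they do the work, as an engineer would, in place of code of your own. Each camera call takes 0.05 s, during which the arm holds its last target.

## Working session

There is one attempt and no reset: what is moved stays moved. The work goes in short steps, Python scripts to look and compute and a tool call to move; the robot and the scene stay as the last step left them, time stands still between calls to the robot, and variables do not carry over. Pictures are saved under pics/ and viewed, and the job is handed in when it is done.

Besides the shell and the picture viewer there is one more tool, called after "Emit:" by a JSON object that holds its "name" and its "arguments", one argument or row to a line. carry_out: Moves the arm, as the interface text tells. Its arguments: {"type":"object","properties":{"increments":{"type":"string"},"squeeze":{"type":"number"}},"required":["increments"]}

```bash
ls; mkdir -p pics; python3 - <<'E'
from bench import r
import cv2,numpy as np
s=r.read_state();print(s, r.pinch_z)
for n in("scene","top"):
    p,d=r.camera(n);cv2.imwrite(f"pics/{n}0.png",p);np.savez(f"pics/{n}0.npz",p=p,d=d)
    m=r.camera_model(n);print(n,m)
E
```

```text
pics
{'time': 0.0, 'joint_positions': array([ 1.16138778,  0.33289227, -0.06471764,  1.46097121,  0.02160189,
        1.34989725, -0.0885382 ]), 'joint_vel': array([-0.00030086, -0.001088  , -0.00017492,  0.0002181 , -0.00122485,
       -0.00042412, -0.00016563]), 'joint_torque': array([ 2.54081078e-04, -6.23238873e+01,  2.51765916e-02, -3.89903104e+01,
       -6.13408908e-02,  3.95816762e-02,  1.64718108e-04]), 'ee_pos': array([ 0.23562281, -0.57844984,  0.22172698]), 'eef_rot': array([ 8.29829622e-01, -5.58016359e-01, -6.28461507e-04, -3.83365951e-04]), 'ft_force': array([-0.15653613,  0.60814643, -0.04192627]), 'torque': array([-0.01635218,  0.02122093, -0.02881021]), 'width': 0.08670263793104284} 0.0187
scene {'K': array([[368.98126197,   0.        , 253.71269076],
       [  0.        , 368.98126197, 192.12898642],
       [  0.        ,   0.        ,   1.        ]]), 'k1': -0.024868296468835725, 'extrinsics': array([[-0.36378774,  0.59228145, -0.71893057,  1.29026442],
       [ 0.93141886,  0.2402755 , -0.27336165,  0.20141601],
       [ 0.01083437, -0.76907111, -0.6390714 ,  0.80036672],
       [ 0.        ,  0.        ,  0.        ,  1.        ]])}
top {'K': array([[361.68385955,   0.        , 246.39394853],
       [  0.        , 361.68385955, 190.45431454],
       [  0.        ,   0.        ,   1.        ]]), 'k1': -0.08347293819594945, 'extrinsics': array([[-0.01517314, -0.99041439,  0.13729205,  0.38065961],
       [-0.99987809,  0.01553536,  0.00156715, -0.09679021],
       [-0.00368501, -0.13725153, -0.99052937,  0.92929991],
       [ 0.        ,  0.        ,  0.        ,  1.        ]])}
```

View pics/scene0.png

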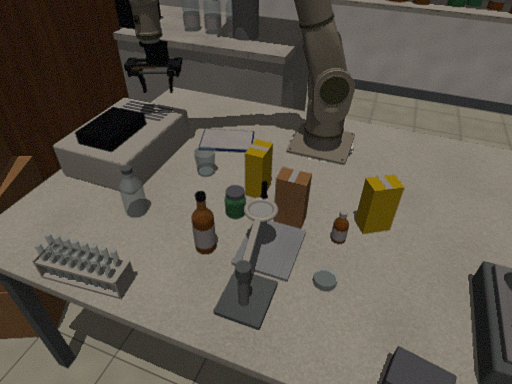

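View pics/top0.png

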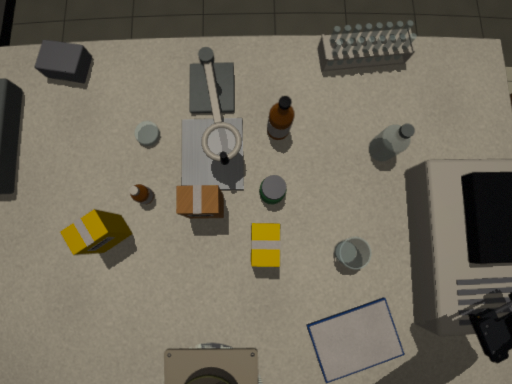

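The scene view shows the brown carton at (292,198), lens ring at (261,210), handle at (264,190), tall bottle at (204,225) and dish at (325,280). In the top view, where up is +x and left is +y, they are: carton (198,200), ring (221,141), handle (224,158), tall bottle (281,115) on the right, dish (148,133) on the left, small bottle (139,193), jar (273,190), beaker (350,253) and flask (398,138).

Things that could be taken for the carton: yellow cartons at top (95,233) and (266,245). The brown one at (198,200) stands in front of the plate, so I choose it. Next I measure.

```bash
cat > h.py <<'E'
import numpy as np,cv2
from bench import r
def rays(n,uv):
    m=r.camera_model(n)
    uv=np.asarray(uv,float).reshape(-1,2);K=m["K"];k=m["k1"]
    d=np.stack([(uv[:,0]-K[0,2])/K[0,0],(uv[:,1]-K[1,2])/K[1,1]],1)
    u=d.copy()
    for _ in range(20): u=d/(1+k*(u**2).sum(1,keepdims=True))
    E=m["extrinsics"];return E[:3,3],np.c_[u,np.ones(len(u))]@E[:3,:3].T
def onz(n,uv,z):
    o,d=rays(n,uv);return o+d*((z-o[2])/d[:,2])[:,None]
def cloud(n,D):
    v,u=np.mgrid[:384,:512];o,d=rays(n,np.stack([u.ravel(),v.ravel()],1))
    return (o+d*D.reshape(-1,1)).reshape(384,512,3)
def proj(n,X):
    m=r.camera_model(n);E=m["extrinsics"];K=m["K"]
    c=(np.asarray(X,float).reshape(-1,3)-E[:3,3])@E[:3,:3];s=c[:,:2]/c[:,2:]
    s=s*(1+m["k1"]*(s**2).sum(1,keepdims=True));return s*K[0,0]+K[:2,2]
E
python3 - <<'E'
from h import *
T=np.load("pics/top0.npz");S=np.load("pics/scene0.npz")
for n,A in(("top",T),("scene",S)):
    C=cloud(n,A["d"]);hsv=cv2.cvtColor(A["p"],cv2.COLOR_BGR2HSV)
    print(n,"table z",np.median(C[300:320,150:250,2]) if n=="top" else "")
    np.save(f"pics/{n}C.npy",C)
C=np.load("pics/topC.npy")
for name,(u,v) in dict(carton=(185,202),cartonR=(212,202),plate=(200,165),ring=(208,128),handle=(224,158),tall=(285,102),dish=(148,133),small=(135,192),jar=(273,184),beaker=(345,250),flask=(406,130),yel=(266,232),yel2=(80,235),post=(206,55),bar=(214,95)).items():
    print(name,C[v,u].round(3))
a=T["p"][20:280,100:320];cv2.imwrite("pics/ct.png",cv2.resize(a,None,fx=2.3,fy=2.3,interpolation=cv2.INTER_CUBIC))
a=S["p"][130:330,180:410];cv2.imwrite("pics/cs.png",cv2.resize(a,None,fx=3,fy=3,interpolation=cv2.INTER_CUBIC))
E
```

```text
top table z -0.00020151945417040684
scene table z 
carton [0.463 0.035 0.169]
cartonR [ 0.463 -0.022  0.169]
plate [0.576 0.024 0.011]
ring [ 0.634 -0.011  0.142]
handle [ 0.552 -0.05   0.192]
tall [ 0.67 -0.18  0.2 ]
dish [0.662 0.159 0.024]
small [0.495 0.162 0.108]
jar [ 0.511 -0.158  0.09 ]
beaker [ 0.352 -0.344  0.003]
flask [ 0.615 -0.45   0.171]
yel [ 0.398 -0.135  0.169]
yel2 [0.396 0.26  0.171]
post [ 0.806 -0.007  0.155]
bar [ 0.712 -0.025  0.144]
```

View pics/ct.png

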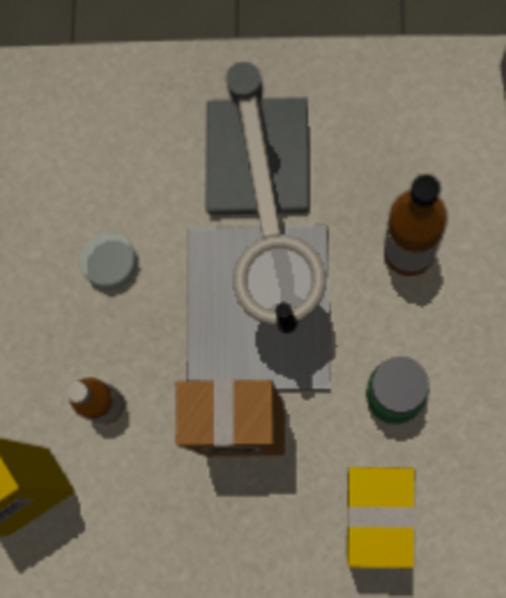

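View pics/cs.png

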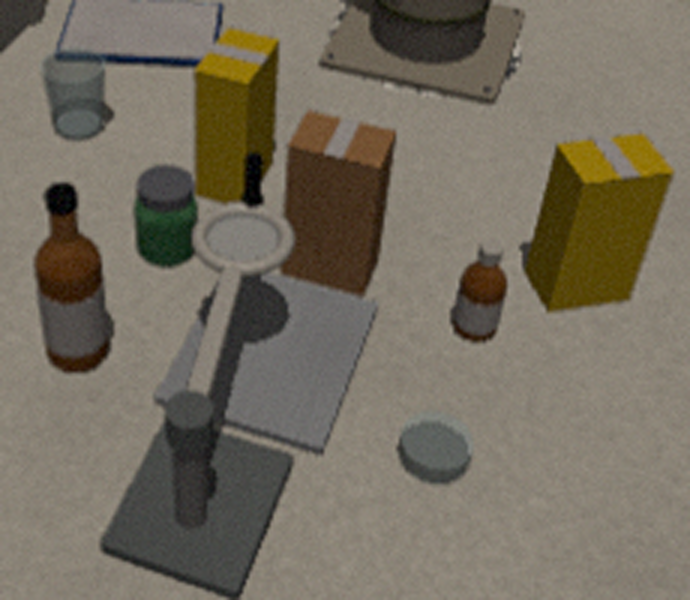

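```bash
python3 - <<'E'
from h import *
T=np.load("pics/top0.npz");C=np.load("pics/topC.npy");Z=C[...,2]
def reg(mask,name,u0,u1,v0,v1):
    M=np.zeros_like(mask,np.uint8);M[v0:v1,u0:u1]=mask[v0:v1,u0:u1]
    pts=C[M>0]; 
    rr=cv2.minAreaRect((pts[:,:2]*1000).astype(np.float32));print(name,len(pts),np.round(rr[0],1),np.round(rr[1],1),round(rr[2],2),'med',np.median(pts,0).round(3),pts.min(0).round(3),pts.max(0).round(3))
    return M
reg((Z>.16)&(Z<.18),"carton top",170,228,175,225)
reg((Z>.007)&(Z<.018),"plate",170,250,110,200)
M=reg((Z>.135)&(Z<.152),"ring+bar",195,250,80,170)
reg((Z>.01)&(Z<.03),"foot",185,240,58,114)
reg((Z>.18)&(Z<.2),"handle",210,240,145,175)
reg((Z>.148)&(Z<.2),"post",190,222,40,66)
for nm,b,z in(("tall",(262,300,90,125),(.19,.21)),("dish",(132,165,118,150),(.018,.03)),("small",(125,150,180,205),(.1,.12)),("jar",(255,292,170,206),(.08,.1)),("yel",(245,290,218,272),(.16,.18)),("beaker",(330,375,235,275),(.08,.1)),("flask",(380,420,118,155),(.16,.18))):
    try:reg((Z>z[0])&(Z<z[1]),nm,*b)
    except Exception as e:print(nm,e)
# ring circle from colour edge
g=cv2.cvtColor(T["p"],cv2.COLOR_BGR2GRAY)
cs,_=cv2.findContours(M,cv2.RETR_CCOMP,cv2.CHAIN_APPROX_NONE)
for c in cs:
    if len(c)>40:
        w=onz("top",c.reshape(-1,2),.144);print(len(c),cv2.fitEllipse((w[:,:2]*1000).astype(np.float32)))
E
```

```text
carton top 1224 [469.7   9.6] [90.  60.5] 89.55 med [0.469 0.009 0.17 ] [ 0.439 -0.035  0.16 ] [0.5   0.054 0.174]
plate 2935 [605.7  -7.5] [239.  159.2] 0.45 med [0.583 0.014 0.012] [ 0.486 -0.087  0.007] [0.725 0.073 0.018]
ring+bar 1552 [648.2 -43.5] [ 91.3 197.5] 85.41 med [ 0.614 -0.032  0.141] [ 0.549 -0.085  0.135] [0.75  0.005 0.152]
foot 1756 [791.1  -5.3] [141.7 119.9] 0.77 med [ 0.785 -0.008  0.018] [ 0.72  -0.066  0.01 ] [0.862 0.055 0.026]
handle 49 [558.  -47.9] [12.6 13.9] 89.11 med [ 0.558 -0.048  0.193] [ 0.551 -0.054  0.181] [ 0.565 -0.042  0.196]
post 184 [809.3  -4.8] [32.2 36.1] 88.03 med [ 0.808 -0.005  0.154] [ 0.791 -0.021  0.148] [0.827 0.011 0.157]
tall 134 [ 671.2 -180.3] [25.6 25.7] 55.6 med [ 0.67 -0.18  0.2 ] [ 0.658 -0.194  0.19 ] [ 0.684 -0.168  0.203]
dish 437 [664.8 163.4] [61.4 60.6] 85.45 med [0.664 0.164 0.024] [0.635 0.132 0.019] [0.696 0.194 0.029]
small 77 [499.5 166.2] [18.9 20.9] 0.73 med [0.499 0.165 0.11 ] [0.49  0.156 0.101] [0.509 0.177 0.113]
jar 477 [ 505.1 -159.9] [55.  57.5] 44.18 med [ 0.504 -0.16   0.09 ] [ 0.476 -0.189  0.08 ] [ 0.533 -0.132  0.095]
yel 1264 [ 372.  -133.6] [60.4 89.4] 89.04 med [ 0.371 -0.133  0.17 ] [ 0.327 -0.164  0.165] [ 0.417 -0.103  0.175]
beaker 234 [ 347.5 -343. ] [73.1 73.3] 88.82 med [ 0.346 -0.353  0.089] [ 0.311 -0.38   0.08 ] [ 0.384 -0.306  0.094]
flask 178 [ 616.2 -453.2] [30.  30.8] 49.62 med [ 0.615 -0.451  0.17 ] [ 0.6   -0.469  0.16 ] [ 0.632 -0.438  0.173]
198 ((632.7731323242188, -34.45595932006836), (84.0408706665039, 191.0186309814453), 101.76345825195312)
```

```bash
cat >> h.py <<'E'
from scipy.spatial.transform import Rotation as Ro
def Rt(yaw,tilt=0):  # tool down, tool x at yaw deg
    return Ro.from_euler('z',yaw,degrees=True)*Ro.from_euler('x',180,degrees=True)
def plan(wps,g):
    """wps: list of (x,y,z,yaw deg) -> rows in tool frame at current pose"""
    s=r.read_state();R=Ro.from_quat(s["eef_rot"]);p=s["ee_pos"]
    print("t",round(s["time"],2),"pos",p.round(4),"yaw",np.degrees(np.arctan2(R.as_matrix()[1,0],R.as_matrix()[0,0])).round(1),"F",s["ft_force"].round(2),"w",round(s["width"],4),"j7",s["joint_positions"].round(2))
    out=[]
    for w in wps:
        rv=(R.inv()*Rt(w[3])).as_rotvec(degrees=True);d=R.inv().apply(np.array(w[:3])-p)
        out.append(" ".join(f"{x:.1f}" for x in rv)+" "+" ".join(f"{x:.3f}" for x in d)+f" {g}")
    print("; ".join(out))
def line(a,b,n): a,b=np.array(a,float),np.array(b,float);return [a+(b-a)*(i+1)/n for i in range(n)]
E
python3 - <<'E'
from h import *
plan(line((.236,-.578,.222,-67.9),(.36,-.37,.29,-20),5),.045)
E
```

```text
t 0.1 pos [ 0.2356 -0.5785  0.2218] yaw -67.8 F [ 0.41 -0.71 -0.24] w 0.0871 j7 [ 1.16  0.33 -0.06  1.46  0.02  1.35 -0.09]
-0.0 0.1 -9.5 -0.030 -0.039 -0.014 0.045; -0.0 0.1 -19.1 -0.059 -0.078 -0.027 0.045; -0.0 0.1 -28.7 -0.088 -0.117 -0.041 0.045; -0.0 0.1 -38.3 -0.117 -0.155 -0.054 0.045; -0.0 0.1 -47.8 -0.146 -0.194 -0.068 0.045
```

Emit:
{"name": "carry_out", "arguments": {
  "increments": "0 0 -9.5 -0.030 -0.039 -0.014 0.045; 0 0 -19 -0.059 -0.078 -0.027 0.045; 0 0 -28.5 -0.088 -0.117 -0.041 0.045; 0 0 -38 -0.117 -0.155 -0.054 0.045; 0 0 -48 -0.146 -0.194 -0.068 0.045",
  "squeeze": 8
}}

```text
time: 0.72
ee_pos: [0.3607, -0.3687, 0.2901]
eef_rot: [0.986, -0.17, -0.001, -0.001]
ft_force: [0.8, -0.4, 0.8]
width: 0.0479
```

```bash
python3 - <<'E'
from h import *
plan(line((.355,-.38,.287,-22),(.48,-.14,.28,30),5),.045)
E
```

```text
t 0.72 pos [ 0.3607 -0.3687  0.2901] yaw -19.5 F [ 0.75 -0.36  0.81] w 0.0479 j7 [ 0.99  0.08 -0.3   1.62  0.02  1.44  0.35]
-0.1 0.1 -7.9 0.006 -0.041 0.005 0.045; -0.1 0.1 -18.3 0.013 -0.095 0.006 0.045; -0.1 0.1 -28.7 0.021 -0.148 0.007 0.045; -0.1 0.1 -39.1 0.029 -0.202 0.009 0.045; -0.1 0.1 -49.5 0.036 -0.255 0.010 0.045
```

Emit:
{"name": "carry_out", "arguments": {
  "increments": "0 0 -10 0.007 -0.050 0.002 0.045; 0 0 -20 0.014 -0.100 0.004 0.045; 0 0 -30 0.021 -0.150 0.006 0.045; 0 0 -40 0.029 -0.202 0.008 0.045; 0 0 -49.5 0.036 -0.255 0.010 0.045"
}}

```text
time: 1.35
ee_pos: [0.4802, -0.1389, 0.2801]
eef_rot: [0.965, 0.261, -0.0, -0.001]
ft_force: [1.1, -0.1, -0.1]
width: 0.0455
```

```bash
python3 - <<'E'
from h import *
s=r.read_state();p=s["ee_pos"]
plan(line((*p,30),(.558,-.048,.26,80),5),.045)
E
```

```text
t 1.35 pos [ 0.4802 -0.1389  0.2801] yaw 30.3 F [ 1.09 -0.07 -0.14] w 0.0455 j7 [ 0.74  0.06 -0.57  1.67  0.03  1.42  0.69]
-0.1 0.0 -9.7 0.023 -0.008 0.004 0.045; -0.1 0.0 -19.7 0.045 -0.016 0.008 0.045; -0.1 0.0 -29.7 0.068 -0.024 0.012 0.045; -0.1 -0.0 -39.7 0.090 -0.031 0.016 0.045; -0.1 -0.0 -49.7 0.113 -0.039 0.020 0.045
```

Emit:
{"name": "carry_out", "arguments": {
  "increments": "0 0 -10 0.023 -0.008 0.004 0.045; 0 0 -20 0.045 -0.016 0.008 0.045; 0 0 -30 0.068 -0.024 0.012 0.045; 0 0 -40 0.090 -0.031 0.016 0.045; 0 0 -49.7 0.113 -0.039 0.020 0.045"
}}

```text
time: 1.98
ee_pos: [0.5583, -0.0478, 0.2596]
eef_rot: [0.764, 0.645, -0.0, -0.001]
ft_force: [-0.3, -0.0, -0.1]
width: 0.0448
```

```bash
python3 - <<'E'
from h import *
s=r.read_state();p=s["ee_pos"]
plan([(.558,-.048,.225,96),(.558,-.048,.20,99.8),(.558,-.048,.18,99.8),(.558,-.048,.158,99.8),(.558,-.048,.158,99.8)],.045)
E
```

```text
t 1.98 pos [ 0.5583 -0.0478  0.2596] yaw 80.3 F [-0.29 -0.05 -0.11] w 0.0448 j7 [ 0.6   0.24 -0.71  1.55  0.16  1.41  1.29]
-0.1 -0.1 -15.7 -0.000 -0.000 0.035 0.045; -0.1 -0.1 -19.5 -0.000 -0.000 0.060 0.045; -0.1 -0.1 -19.5 -0.000 -0.000 0.080 0.045; -0.1 -0.1 -19.5 -0.000 -0.000 0.102 0.045; -0.1 -0.1 -19.5 -0.000 -0.000 0.102 0.045
```

Emit:
{"name": "carry_out", "arguments": {
  "increments": "0 0 -10 0 0 0.020 0.045; 0 0 -19.5 0 0 0.045 0.045; 0 0 -19.5 0 0 0.070 0.045; 0 0 -19.5 0 0 0.102 0.045; 0 0 -19.5 0 0 0.102 0.045"
}}

```text
time: 2.6
ee_pos: [0.5565, -0.0477, 0.1555]
eef_rot: [0.644, 0.765, -0.001, -0.003]
ft_force: [1.1, -0.3, -0.8]
width: 0.0453
```

```bash
python3 - <<'E'
from h import *
for n in("top","scene"):
    p,d=r.camera(n);cv2.imwrite(f"pics/{n}1.png",p)
    u,v=proj(n,(.558,-.048,.18))[0].astype(int)
    a=p[v-60:v+60,u-80:u+80];cv2.imwrite(f"pics/{n}1c.png",cv2.resize(a,None,fx=3.5,fy=3.5,interpolation=cv2.INTER_CUBIC))
plan([(.558,-.048,.158,99.8)],.0)
E
```

```text
t 2.7 pos [ 0.5583 -0.0476  0.1584] yaw 99.8 F [-0.67 -0.29  0.26] w 0.0452 j7 [ 0.62  0.32 -0.73  1.69  0.23  1.22  1.58]
-0.1 -0.1 -0.0 -0.000 -0.000 0.000 0.0
```

View pics/scene1c.png

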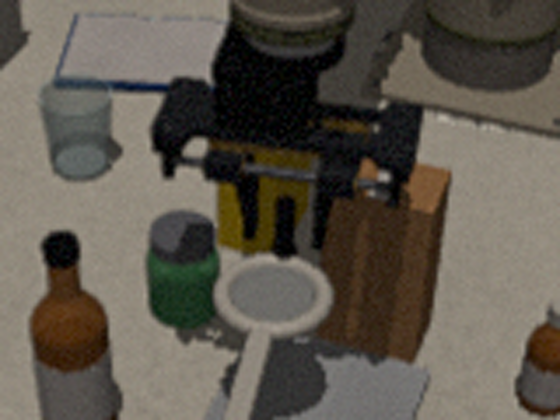

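View pics/top1.png

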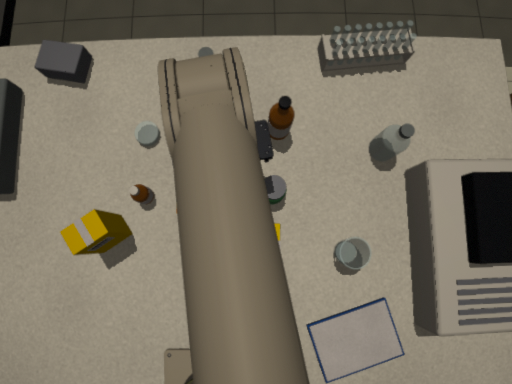

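In the scene crop the handle at (285,215) stands between the fingers at (245,200) and (323,210), so I can close.

Emit:
{"name": "carry_out", "arguments": {
  "increments": "0 0 0 0 0 0 0; 0 0 0 0 0 0 0; 0 0 0 0 0 0 0; 0 0 0 0 0 0 0; 0 0 0 0 0 0 0",
  "squeeze": 8
}}

```text
time: 3.32
ee_pos: [0.5584, -0.0476, 0.1586]
eef_rot: [0.644, 0.765, 0.0, -0.001]
ft_force: [0.4, 0.3, 2.7]
width: 0.0156
```

```bash
cat >> h.py <<'E'
H=np.array([.809,-.005]);RH=.255
def arc(t0,t1,n,z,g,yoff=0):
    w=[]
    for i in range(n):
        t=t0+(t1-t0)*(i+1)/n
        w.append((H[0]-RH*np.cos(t),H[1]+RH*np.sin(t),z,90-np.degrees(t)+yoff))
    plan(w,g)
E
python3 - <<'E'
from h import *
s=r.read_state();p=s["ee_pos"];print(np.hypot(*(p[:2]-H)),np.arctan2(p[1]-H[1],H[0]-p[0]))
arc(-.17,.08,5,.158,0)
E
```

```text
0.2541514616849354 -0.16842502937691542
t 3.33 pos [ 0.5584 -0.0476  0.1586] yaw 99.8 F [0.42 0.32 2.69] w 0.0156 j7 [ 0.62  0.32 -0.73  1.69  0.23  1.22  1.58]
-0.1 -0.1 2.9 0.012 -0.001 0.001 0; -0.1 -0.1 5.8 0.025 0.000 0.001 0; -0.1 -0.1 8.6 0.038 0.002 0.001 0; -0.1 -0.1 11.5 0.050 0.004 0.001 0; -0.1 -0.1 14.4 0.063 0.007 0.001 0
```

Emit:
{"name": "carry_out", "arguments": {
  "increments": "0 0 2.9 0.012 -0.0005 0 0; 0 0 5.8 0.025 0 0 0; 0 0 8.6 0.038 0.002 0 0; 0 0 11.5 0.050 0.004 0 0; 0 0 14.4 0.063 0.007 0 0"
}}

```text
time: 3.95
ee_pos: [0.5555, 0.0156, 0.1587]
eef_rot: [0.736, 0.677, 0.001, -0.0]
ft_force: [7.3, -1.1, -5.3]
width: 0.0155
```

```bash
python3 - <<'E'
from h import *
s=r.read_state();p=s["ee_pos"];print(np.hypot(*(p[:2]-H)),np.arctan2(p[1]-H[1],H[0]-p[0]))
arc(.08,.4,5,.158,0)
E
```

```text
0.25432753897912946 0.08101777319310799
t 3.95 pos [0.5555 0.0156 0.1587] yaw 85.3 F [ 7.29 -1.09 -5.32] w 0.0155 j7 [ 0.51  0.31 -0.73  1.7   0.22  1.21  1.22]
0.0 -0.1 3.5 0.016 -0.000 0.001 0; 0.0 -0.1 7.2 0.032 0.001 0.001 0; 0.0 -0.1 10.8 0.048 0.004 0.001 0; 0.0 -0.1 14.5 0.064 0.007 0.001 0; 0.0 -0.1 18.2 0.080 0.012 0.001 0
```

Emit:
{"name": "carry_out", "arguments": {
  "increments": "0 0 3.5 0.016 0.0005 0 0; 0 0 7.2 0.032 0.002 0 0; 0 0 10.8 0.048 0.005 0 0; 0 0 14.5 0.064 0.008 0 0; 0 0 18.2 0.080 0.013 0 0"
}}

```text
time: 4.58
ee_pos: [0.5749, 0.0947, 0.1587]
eef_rot: [0.834, 0.551, 0.0, -0.0]
ft_force: [-0.6, -0.7, 1.1]
width: 0.0156
```

```bash
python3 - <<'E'
from h import *
s=r.read_state();p=s["ee_pos"];print(np.hypot(*(p[:2]-H)),np.arctan2(p[1]-H[1],H[0]-p[0]))
arc(.4,.7,5,.158,0)
E
```

```text
0.25444928580757703 0.40240622089102057
t 4.58 pos [0.5749 0.0947 0.1587] yaw 66.9 F [-0.56 -0.69  1.08] w 0.0156 j7 [ 0.33  0.37 -0.7   1.63  0.25  1.24  0.75]
-0.0 -0.0 3.3 0.015 -0.000 0.001 0; -0.0 -0.0 6.7 0.030 0.001 0.001 0; -0.0 -0.0 10.2 0.045 0.003 0.001 0; -0.0 -0.0 13.6 0.060 0.007 0.001 0; -0.0 -0.0 17.0 0.075 0.011 0.001 0
```

Emit:
{"name": "carry_out", "arguments": {
  "increments": "0 0 3.3 0.015 0 0 0; 0 0 6.7 0.030 0.001 0 0; 0 0 10.2 0.045 0.004 0 0; 0 0 13.6 0.060 0.007 0 0; 0 0 17 0.075 0.011 0 0"
}}

```text
time: 5.2
ee_pos: [0.6146, 0.1596, 0.1587]
eef_rot: [0.907, 0.421, -0.0, -0.0]
ft_force: [-0.2, -1.0, 2.1]
width: 0.0156
```

```bash
python3 - <<'E'
from h import *
s=r.read_state();p=s["ee_pos"];print(np.hypot(*(p[:2]-H)),np.arctan2(p[1]-H[1],H[0]-p[0]))
arc(.7,.96,5,.158,0)
E
```

```text
0.2547236232954915 0.7027106191807149
t 5.2 pos [0.6146 0.1596 0.1587] yaw 49.8 F [-0.18 -1.    2.12] w 0.0156 j7 [ 0.15  0.47 -0.64  1.49  0.29  1.28  0.35]
-0.0 -0.0 2.9 0.013 0.000 0.001 0; -0.0 -0.0 5.9 0.026 0.001 0.001 0; -0.0 -0.0 8.9 0.039 0.003 0.001 0; -0.0 -0.0 11.8 0.052 0.005 0.001 0; -0.0 -0.0 14.8 0.065 0.008 0.001 0
```

Emit:
{"name": "carry_out", "arguments": {
  "increments": "0 0 2.9 0.013 0 0 0; 0 0 5.9 0.026 0.001 0 0; 0 0 8.9 0.039 0.003 0 0; 0 0 11.8 0.052 0.005 0 0; 0 0 14.8 0.065 0.008 0 0"
}}

```text
time: 5.82
ee_pos: [0.6631, 0.2042, 0.1587]
eef_rot: [0.954, 0.3, -0.0, -0.0]
ft_force: [-0.8, -1.8, 3.2]
width: 0.0156
```

```bash
python3 - <<'E'
from h import *
s=r.read_state();p=s["ee_pos"];print(np.hypot(*(p[:2]-H)),np.arctan2(p[1]-H[1],H[0]-p[0]))
plan([(*p,35)],0)
E
```

```text
0.25502612308656036 0.9617468777054086
t 5.83 pos [0.6631 0.2042 0.1587] yaw 34.9 F [-0.81 -1.83  3.21] w 0.0156 j7 [ 0.02  0.59 -0.58  1.31  0.31  1.34  0.06]
-0.0 0.0 -0.1 0.000 0.000 0.000 0
```

Emit:
{"name": "carry_out", "arguments": {
  "increments": "0 0 0 0 0 0 0.05; 0 0 0 0 0 0 0.05; 0 0 0 0 0 0 0.05; 0 0 0 0 0 -0.03 0.05; 0 0 0 0 0 -0.08 0.05"
}}

```text
time: 6.45
ee_pos: [0.6621, 0.2033, 0.2379]
eef_rot: [0.954, 0.3, -0.002, -0.0]
ft_force: [0.1, 0.9, 0.4]
width: 0.0486
```

```bash
python3 - <<'E'
from h import *
s=r.read_state();p=s["ee_pos"]
plan(line((*p,35),(.50,.10,.31,80),5),.05)
E
```

```text
t 6.45 pos [0.6621 0.2033 0.2379] yaw 34.9 F [0.11 0.88 0.38] w 0.0486 j7 [ 0.01  0.54 -0.59  1.2   0.29  1.48  0.08]
-0.1 0.2 -9.1 -0.038 -0.002 -0.014 0.05; -0.1 0.2 -18.1 -0.077 -0.003 -0.029 0.05; -0.1 0.2 -27.1 -0.115 -0.005 -0.043 0.05; -0.1 0.2 -36.1 -0.154 -0.007 -0.057 0.05; -0.2 0.2 -45.1 -0.192 -0.008 -0.071 0.05
```

Emit:
{"name": "carry_out", "arguments": {
  "increments": "0 0 -9 -0.030 -0.002 -0.03 0.05; 0 0 -18 -0.077 -0.003 -0.05 0.05; 0 0 -27 -0.115 -0.005 -0.06 0.05; 0 0 -36 -0.154 -0.007 -0.07 0.05; 0 0 -45 -0.192 -0.008 -0.071 0.05"
}}

```text
time: 7.08
ee_pos: [0.4993, 0.0993, 0.3103]
eef_rot: [0.765, 0.644, -0.002, -0.0]
ft_force: [0.5, -0.7, 0.6]
width: 0.05
```

```bash
python3 - <<'E'
from h import *
s=r.read_state();p=s["ee_pos"]
plan(line((*p,80),(.408,.01,.30,90),5),.05)
E
```

```text
t 7.08 pos [0.4993 0.0993 0.3103] yaw 80.2 F [ 0.54 -0.73  0.56] w 0.05 j7 [ 0.41  0.1  -0.74  1.58  0.07  1.49  1.07]
-0.1 0.1 -1.8 -0.021 -0.015 0.002 0.05; -0.1 0.1 -3.8 -0.041 -0.030 0.004 0.05; -0.1 0.1 -5.8 -0.062 -0.045 0.006 0.05; -0.1 0.1 -7.8 -0.083 -0.060 0.009 0.05; -0.1 0.1 -9.8 -0.103 -0.075 0.011 0.05
```

Emit:
{"name": "carry_out", "arguments": {
  "increments": "0 0 -1.8 -0.021 -0.015 0.002 0.05; 0 0 -3.8 -0.041 -0.030 0.004 0.05; 0 0 -5.8 -0.062 -0.045 0.006 0.05; 0 0 -7.8 -0.083 -0.060 0.009 0.05; 0 0 -9.8 -0.103 -0.075 0.011 0.05"
}}

```text
time: 7.7
ee_pos: [0.4068, 0.0098, 0.2995]
eef_rot: [0.707, 0.708, -0.002, -0.0]
ft_force: [0.3, 0.3, -0.2]
width: 0.0499
```

```bash
python3 - <<'E'
from h import *
for n in("scene","top"):
    p,d=r.camera(n);cv2.imwrite(f"pics/{n}2.png",p)
    C=cloud(n,d);Z=C[...,2]
    M=(Z>.16)&(Z<.176)&(abs(C[...,1]-.01)<.06)&(C[...,0]>.425)&(C[...,0]<.51)
    P=C[M];print(n,len(P), cv2.minAreaRect((P[:,:2]*1000).astype(np.float32)) if len(P)>9 else"")
s=r.read_state();p=s["ee_pos"]
plan(line((*p,90),(.408,.01,.145,90),5),.05)
E
```

```text
scene 502 ((471.28570556640625, 10.338081359863281), (90.06587982177734, 63.946014404296875), 89.78327178955078)
top 376 ((481.35107421875, 3.1599044799804688), (77.14014434814453, 36.67682647705078), 89.13164520263672)
t 7.8 pos [0.4064 0.0087 0.2996] yaw 89.9 F [-0.54 -0.42 -0.38] w 0.0499 j7 [ 0.56 -0.18 -0.6   1.83 -0.1   1.47  1.55]
-0.1 0.2 -0.1 0.000 0.000 0.031 0.05; -0.1 0.2 -0.1 0.001 0.001 0.062 0.05; -0.1 0.2 -0.1 0.001 0.001 0.093 0.05; -0.1 0.2 -0.1 0.001 0.002 0.124 0.05; -0.1 0.2 -0.1 0.002 0.002 0.155 0.05
```

View pics/scene2.png

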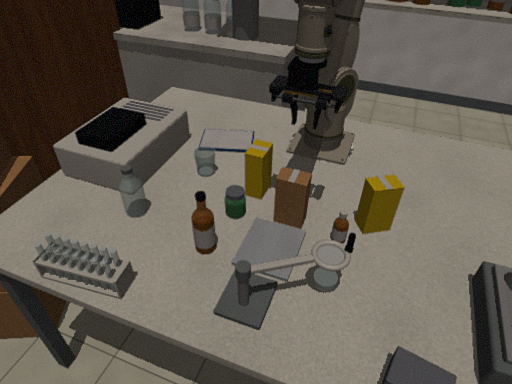

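View pics/top2.png

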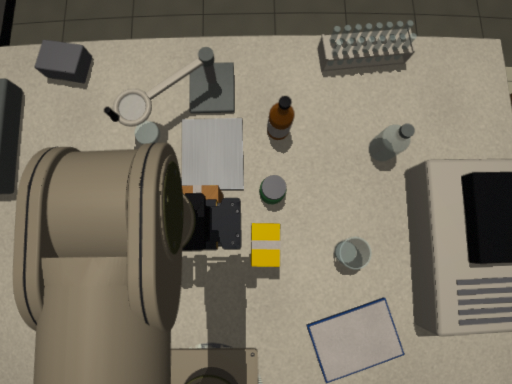

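The magnifier now stands clear: in the top view the ring is at (131,108), well left of the plate's edge at 182. The carton at (292,198) in the scene view is untouched. I lower the fingers behind it.

Emit:
{"name": "carry_out", "arguments": {
  "increments": "0 0 0 0 0 0.03 0.05; 0 0 0 0.001 0 0.06 0.05; 0 0 0 0.001 0 0.095 0.05; 0 0 0 0.001 0 0.125 0.05; 0 0 0 0.001 0 0.15 0.05"
}}

```text
time: 8.43
ee_pos: [0.406, 0.0097, 0.1485]
eef_rot: [0.708, 0.707, -0.002, 0.0]
ft_force: [-0.2, -0.1, 0.1]
width: 0.0501
```

```bash
python3 - <<'E'
from h import *
s=r.read_state();p=s["ee_pos"]
plan(line((*p,90),(.445,.01,.152,90),5),.05)
E
```

```text
t 8.43 pos [0.406  0.0097 0.1485] yaw 89.9 F [-0.24 -0.08  0.1 ] w 0.0501 j7 [ 0.55 -0.07 -0.65  2.06 -0.04  1.14  1.49]
-0.1 0.2 -0.1 0.000 0.008 -0.001 0.05; -0.1 0.2 -0.1 0.000 0.016 -0.001 0.05; -0.1 0.2 -0.1 0.000 0.023 -0.002 0.05; -0.1 0.2 -0.1 0.000 0.031 -0.003 0.05; -0.1 0.2 -0.1 0.000 0.039 -0.004 0.05
```

Emit:
{"name": "carry_out", "arguments": {
  "increments": "0 0 0 0 0.010 0 0.05; 0 0 0 0 0.020 0 0.05; 0 0 0 0 0.028 0 0.05; 0 0 0 0 0.035 -0.001 0.05; 0 0 0 0 0.043 -0.001 0.05"
}}

```text
time: 9.05
ee_pos: [0.4497, 0.0097, 0.1498]
eef_rot: [0.708, 0.707, -0.002, 0.001]
ft_force: [-1.3, -0.7, 0.6]
width: 0.0504
```

```bash
python3 - <<'E'
from h import *
p,d=r.camera("scene");cv2.imwrite("pics/scene3.png",cv2.resize(p[120:330,170:410],None,fx=2.5,fy=2.5))
s=r.read_state();p=s["ee_pos"]
plan(line((*p,90),(.495,.01,.152,90),5),.05)
E
```

```text
t 9.1 pos [0.4505 0.0096 0.1497] yaw 89.9 F [-1.85 -0.69  0.59] w 0.0499 j7 [ 0.53  0.05 -0.66  1.96  0.03  1.14  1.42]
-0.1 0.2 -0.1 0.000 0.009 -0.000 0.05; -0.1 0.2 -0.1 0.000 0.018 -0.001 0.05; -0.1 0.2 -0.1 0.000 0.027 -0.001 0.05; -0.1 0.2 -0.1 0.000 0.036 -0.002 0.05; -0.1 0.2 -0.1 0.000 0.045 -0.002 0.05
```

View pics/scene3.png

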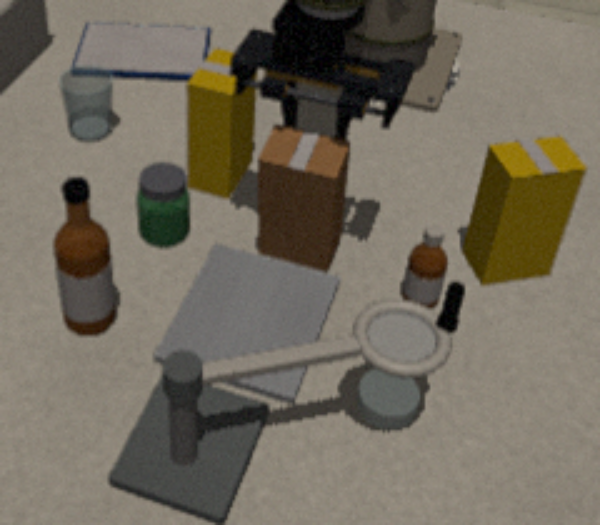

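The carton at (303,200) in the crop is starting to move and stays square to the plate, so I keep pushing.

Emit:
{"name": "carry_out", "arguments": {
  "increments": "0 0 0 0 0.008 0 0.05; 0 0 0 0 0.016 0 0.05; 0 0 0 0 0.024 0 0.05; 0 0 0 0 0.032 0 0.05; 0 0 0 0 0.040 0 0.05"
}}

```text
time: 9.72
ee_pos: [0.491, 0.0095, 0.1497]
eef_rot: [0.708, 0.707, -0.002, 0.001]
ft_force: [0.2, 0.4, -0.2]
width: 0.0496
```

```bash
python3 - <<'E'
from h import *
p,d=r.camera("scene");cv2.imwrite("pics/scene4.png",cv2.resize(p[120:330,170:410],None,fx=2.5,fy=2.5))
s=r.read_state();p=s["ee_pos"]
plan(line((*p,90),(.53,.01,.152,90),5),.05)
E
```

```text
t 9.78 pos [0.4918 0.0095 0.1497] yaw 89.9 F [ 0.68 -0.72 -0.79] w 0.0498 j7 [ 0.5   0.15 -0.66  1.87  0.1   1.16  1.38]
-0.0 0.2 -0.1 0.000 0.008 -0.000 0.05; -0.0 0.2 -0.1 0.000 0.015 -0.001 0.05; -0.0 0.2 -0.1 0.000 0.023 -0.001 0.05; -0.0 0.2 -0.1 0.000 0.031 -0.002 0.05; -0.0 0.2 -0.1 0.001 0.038 -0.002 0.05
```

View pics/scene4.png

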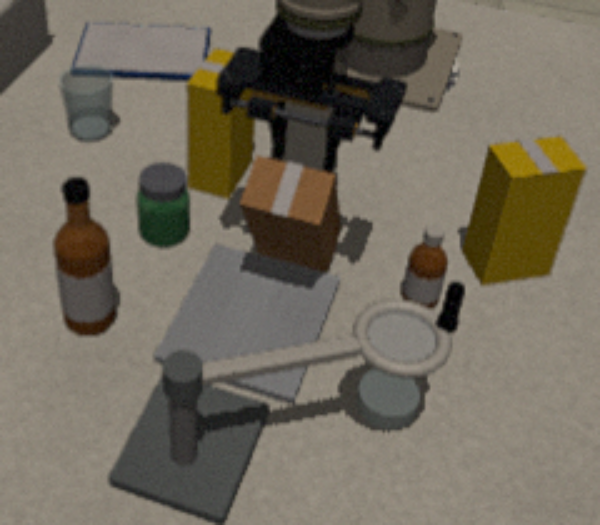

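The carton is tilting squarely, with its top edge now over the plate at (290,190). I push further.

Emit:
{"name": "carry_out", "arguments": {
  "increments": "0 0 0 0 0.006 0 0.05; 0 0 0 0 0.012 0 0.05; 0 0 0 0 0.018 0 0.05; 0 0 0 0 0.024 0 0.05; 0 0 0 0 0.024 0 0.05"
}}

```text
time: 10.4
ee_pos: [0.5161, 0.0096, 0.1496]
eef_rot: [0.708, 0.707, -0.001, 0.001]
ft_force: [-0.1, 0.2, 0.1]
width: 0.0499
```

```bash
python3 - <<'E'
from h import *
p,d=r.camera("scene");cv2.imwrite("pics/scene5.png",cv2.resize(p[120:330,170:410],None,fx=2.5,fy=2.5))
s=r.read_state();p=s["ee_pos"]
plan(line((*p,90),(.53,.01,.152,90),5),.05)
E
```

```text
t 10.45 pos [0.5158 0.0095 0.1496] yaw 89.9 F [-0.04 -0.24 -0.38] w 0.05 j7 [ 0.48  0.21 -0.65  1.81  0.14  1.17  1.35]
-0.1 0.2 -0.1 0.000 0.003 -0.000 0.05; -0.1 0.2 -0.1 0.000 0.006 -0.001 0.05; -0.1 0.2 -0.1 0.000 0.009 -0.001 0.05; -0.1 0.2 -0.1 0.000 0.011 -0.002 0.05; -0.1 0.2 -0.1 0.000 0.014 -0.002 0.05
```

View pics/scene5.png

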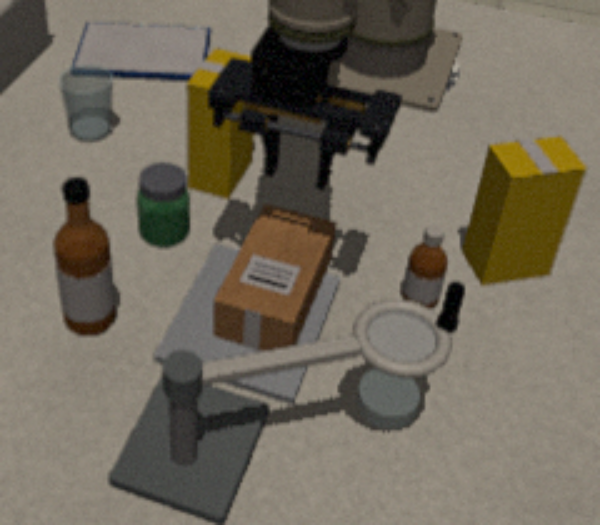

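The carton lies on its back on the plate with the label facing up, at crop (271,273). Next I locate the label and the handle.

```bash
python3 - <<'E'
from h import *
p,d=r.camera("scene");C=cloud("scene",d);np.savez("pics/s6.npz",p=p,d=d)
Z=C[...,2];hsv=cv2.cvtColor(p,cv2.COLOR_BGR2HSV)
top=(abs(Z-.072)<.008)&(C[...,0]>.45)&(C[...,0]<.72)&(abs(C[...,1])<.1)
P=C[top];print("carton face",len(P),np.median(Z[top]),cv2.minAreaRect((P[:,:2]*1000).astype(np.float32)))
lab=(top&(hsv[...,1]<70)).astype(np.uint8)
lab=cv2.morphologyEx(lab,cv2.MORPH_CLOSE,np.ones((5,5)))
n,L,st,ce=cv2.connectedComponentsWithStats(lab)
for i in range(1,n):
    if st[i,4]>40:
        v,u=np.nonzero(L==i);w=onz("scene",np.c_[u,v],.072);print("label",st[i],ce[i],cv2.minAreaRect((w[:,:2]*1000).astype(np.float32)))
h=(hsv[...,2]<60)&(Z>.15)&(Z<.2)&(C[...,0]>.6)&(C[...,1]>.15)&(C[...,1]<.27)
Q=C[h];print("handle",len(Q),np.median(Q,0),Q.min(0),Q.max(0))
rg=(Z>.135)&(Z<.15)&(C[...,0]>.6)&(C[...,1]>.1)&(C[...,1]<.24)
Q=C[rg];print("ring",len(Q),Q.min(0),Q.max(0))
E
```

```text
carton face 1445 0.07175062959044909 ((572.4942016601562, 10.22128677368164), (90.18243408203125, 172.8904266357422), 89.8660659790039)
label [266 222  24  16 244] [277.70491803 229.46721311] ((595.576416015625, 9.564355850219727), (45.503692626953125, 56.00153732299805), 0.7704871296882629)
handle 115 [0.67092465 0.20441133 0.17720762] [0.65804602 0.19671559 0.15012223] [0.67497597 0.21213463 0.19572466]
ring 1064 [0.64837306 0.10032908 0.13500189] [0.74860081 0.21332691 0.1499081 ]
```

```bash
python3 - <<'E'
from h import *
a=(.5158,.0095,.1496,90)
plan([(.516,.01,.19,88),(.525,.025,.24,81),(.545,.055,.27,73),(.57,.09,.27,64),(.60,.125,.27,55)],.05)
E
```

```text
t 10.5 pos [0.5157 0.0095 0.1496] yaw 89.9 F [0.53 0.23 0.88] w 0.0498 j7 [ 0.48  0.21 -0.65  1.81  0.14  1.17  1.35]
-0.1 0.2 1.9 0.000 0.000 -0.040 0.05; -0.1 0.2 8.9 0.015 0.009 -0.090 0.05; -0.0 0.2 16.9 0.045 0.029 -0.121 0.05; -0.0 0.2 25.9 0.080 0.054 -0.121 0.05; -0.0 0.2 34.9 0.115 0.084 -0.121 0.05
```

Emit:
{"name": "carry_out", "arguments": {
  "increments": "0 0 2 0 0 -0.04 0.05; 0 0 9 0.015 0.009 -0.09 0.05; 0 0 17 0.045 0.029 -0.121 0.05; 0 0 26 0.080 0.054 -0.121 0.05; 0 0 35 0.115 0.084 -0.121 0.05"
}}

```text
time: 11.12
ee_pos: [0.6007, 0.1254, 0.271]
eef_rot: [0.889, 0.458, -0.001, 0.001]
ft_force: [0.5, -0.9, 0.4]
width: 0.05
```

```bash
python3 - <<'E'
from h import *
p=r.read_state()["ee_pos"]
plan(line((*p,55),(.663,.204,.24,35),4)+[(.663,.204,.225,35)],.05)
E
```

```text
t 11.12 pos [0.6007 0.1254 0.271 ] yaw 54.6 F [ 0.51 -0.94  0.38] w 0.05 j7 [ 0.21  0.36 -0.65  1.39  0.22  1.47  0.52]
0.1 0.1 4.6 0.025 0.001 0.008 0.05; 0.1 0.1 9.6 0.050 0.003 0.015 0.05; 0.1 0.1 14.6 0.075 0.004 0.023 0.05; 0.1 0.1 19.6 0.100 0.005 0.031 0.05; 0.1 0.1 19.6 0.100 0.005 0.046 0.05
```

Emit:
{"name": "carry_out", "arguments": {
  "increments": "0 0 4.6 0.025 0.001 0.008 0.05; 0 0 9.6 0.050 0.003 0.015 0.05; 0 0 14.6 0.075 0.004 0.023 0.05; 0 0 19.6 0.100 0.005 0.031 0.05; 0 0 19.6 0.100 0.005 0.04 0.05"
}}

```text
time: 11.75
ee_pos: [0.6626, 0.2058, 0.2297]
eef_rot: [0.954, 0.301, -0.001, 0.001]
ft_force: [-0.8, 0.1, -0.2]
width: 0.0501
```

```bash
python3 - <<'E'
from h import *
p,d=r.camera("scene");u,v=proj("scene",(.663,.204,.18))[0].astype(int)
cv2.imwrite("pics/scene7.png",cv2.resize(p[v-60:v+60,u-80:u+80],None,fx=3.5,fy=3.5))
plan(line((.663,.204,.23,35),(.663,.204,.158,35),4)+[(.663,.204,.158,35)],.05)
E
```

```text
t 11.8 pos [0.6622 0.2043 0.2285] yaw 35.1 F [ 0.04  0.14 -1.26] w 0.05 j7 [ 0.01  0.55 -0.58  1.22  0.29  1.46  0.08]
0.1 0.2 0.1 0.001 0.001 0.016 0.05; 0.1 0.2 0.1 0.001 0.001 0.034 0.05; 0.1 0.2 0.1 0.001 0.001 0.052 0.05; 0.1 0.2 0.1 0.001 0.001 0.070 0.05; 0.1 0.2 0.1 0.001 0.001 0.070 0.05
```

View pics/scene7.png

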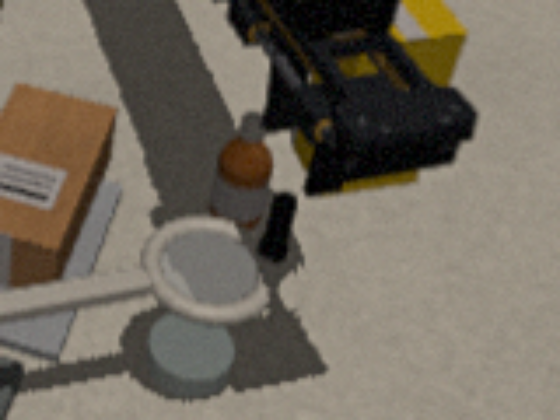

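The handle at (278,225) lies below the gap between the fingertips at (278,120) and (318,185), and the arm's reading agrees. I go down.

Emit:
{"name": "carry_out", "arguments": {
  "increments": "0 0 0 0.001 0.001 0.016 0.05; 0 0 0 0.001 0.001 0.034 0.05; 0 0 0 0.001 0.001 0.052 0.05; 0 0 0 0.001 0.001 0.070 0.05; 0 0 0 0.001 0.001 0.070 0.05"
}}

```text
time: 12.42
ee_pos: [0.6625, 0.2033, 0.1564]
eef_rot: [0.954, 0.301, -0.003, 0.002]
ft_force: [0.4, 0.5, 0.8]
width: 0.0499
```

Emit:
{"name": "carry_out", "arguments": {
  "increments": "0 0 0 0 0 0 0; 0 0 0 0 0 0 0; 0 0 0 0 0 0 0; 0 0 0 0 0 0 0; 0 0 0 0 0 0 0",
  "squeeze": 8
}}

```text
time: 13.05
ee_pos: [0.6627, 0.2034, 0.1567]
eef_rot: [0.954, 0.301, -0.003, 0.001]
ft_force: [-0.4, 0.1, 1.0]
width: 0.0159
```

```bash
python3 - <<'E'
from h import *
s=r.read_state();p=s["ee_pos"];print(np.hypot(*(p[:2]-H)),np.arctan2(p[1]-H[1],H[0]-p[0]))
arc(.96,.7,5,.158,0)
E
```

```text
0.25460466302144297 0.9586917284438099
t 13.05 pos [0.6627 0.2034 0.1567] yaw 35.1 F [-0.35  0.06  1.01] w 0.0159 j7 [ 0.01  0.59 -0.57  1.31  0.31  1.34  0.06]
0.1 0.4 -2.9 -0.013 -0.000 -0.001 0; 0.0 0.4 -5.9 -0.026 0.001 -0.001 0; 0.0 0.4 -8.9 -0.039 0.003 -0.001 0; 0.0 0.4 -11.8 -0.052 0.005 -0.001 0; 0.0 0.4 -14.8 -0.065 0.008 -0.001 0
```

Emit:
{"name": "carry_out", "arguments": {
  "increments": "0 0 -2.9 -0.013 0 0 0; 0 0 -5.9 -0.026 0.001 0 0; 0 0 -8.9 -0.039 0.003 0 0; 0 0 -11.8 -0.052 0.005 0 0; 0 0 -14.8 -0.065 0.008 0 0"
}}

```text
time: 13.68
ee_pos: [0.6141, 0.1585, 0.1568]
eef_rot: [0.907, 0.422, -0.003, 0.002]
ft_force: [4.3, -1.0, -3.9]
width: 0.0154
```

```bash
python3 - <<'E'
from h import *
s=r.read_state();p=s["ee_pos"];print(np.hypot(*(p[:2]-H)),np.arctan2(p[1]-H[1],H[0]-p[0]))
arc(.7,.4,5,.157,0)
E
```

```text
0.2543661394491892 0.6980718251448971
t 13.68 pos [0.6141 0.1585 0.1568] yaw 49.9 F [ 4.26 -0.96 -3.94] w 0.0154 j7 [ 0.15  0.47 -0.64  1.49  0.29  1.28  0.35]
0.0 0.4 -3.4 -0.015 -0.000 -0.000 0; -0.0 0.4 -6.8 -0.030 0.001 -0.000 0; -0.0 0.4 -10.3 -0.045 0.003 0.000 0; -0.0 0.4 -13.7 -0.060 0.007 0.000 0; -0.0 0.4 -17.1 -0.075 0.011 0.000 0
```

Emit:
{"name": "carry_out", "arguments": {
  "increments": "0 0 -3.4 -0.015 0 0 0; 0 0 -6.8 -0.030 0.001 0 0; 0 0 -10.3 -0.045 0.003 0 0; 0 0 -13.7 -0.060 0.007 0 0; 0 0 -17.1 -0.075 0.011 0 0"
}}

```text
time: 14.3
ee_pos: [0.5744, 0.0928, 0.1568]
eef_rot: [0.833, 0.553, -0.003, 0.001]
ft_force: [6.7, -1.9, -6.0]
width: 0.0155
```

```bash
python3 - <<'E'
from h import *
s=r.read_state();p=s["ee_pos"];print(np.hypot(*(p[:2]-H)),np.arctan2(p[1]-H[1],H[0]-p[0]))
arc(.4,.12,5,.157,0)
E
```

```text
0.25414284499399986 0.3951091643644677
t 14.3 pos [0.5744 0.0928 0.1568] yaw 67.1 F [ 6.71 -1.88 -6.03] w 0.0155 j7 [ 0.32  0.37 -0.69  1.63  0.25  1.24  0.75]
-0.1 0.4 -3.2 -0.013 -0.000 -0.000 0; -0.1 0.4 -6.4 -0.027 0.001 -0.000 0; -0.1 0.4 -9.6 -0.041 0.003 0.000 0; -0.1 0.4 -12.8 -0.055 0.005 0.000 0; -0.1 0.4 -16.0 -0.069 0.009 0.000 0
```

Emit:
{"name": "carry_out", "arguments": {
  "increments": "0 0 -3.2 -0.013 0.0005 0 0; 0 0 -6.4 -0.027 0.002 0 0; 0 0 -9.6 -0.041 0.004 0 0; 0 0 -12.8 -0.055 0.006 0 0; 0 0 -16 -0.069 0.010 0 0"
}}

```text
time: 14.92
ee_pos: [0.5567, 0.0248, 0.1568]
eef_rot: [0.748, 0.664, -0.003, 0.001]
ft_force: [3.7, -0.3, -6.6]
width: 0.0157
```

```bash
python3 - <<'E'
from h import *
s=r.read_state();p=s["ee_pos"];print(np.hypot(*(p[:2]-H)),np.arctan2(p[1]-H[1],H[0]-p[0]))
for n in("scene","top"):
    p,d=r.camera(n);cv2.imwrite(f"pics/{n}8.png",p)
    C=cloud(n,d);Z=C[...,2]
    rg=(Z>.132)&(Z<.15)&(C[...,0]>.53)&(C[...,0]<.66)&(abs(C[...,1])<.12)
    Q=C[rg]
    if len(Q)>20: print(n,len(Q),Q.min(0),Q.max(0))
arc(.12,.07,5,.157,0)
E
```

```text
0.25403262863806353 0.11764675503246752
scene 715 [ 0.55934679 -0.02541767  0.13289808] [0.65929708 0.06524169 0.14931616]
top 60 [ 0.61383069 -0.02435956  0.13857226] [0.65982337 0.01857911 0.14704806]
t 15.03 pos [0.5566 0.0234 0.1568] yaw 83.0 F [ 2.18 -0.96 -6.22] w 0.0159 j7 [ 0.48  0.32 -0.72  1.69  0.23  1.22  1.15]
-0.2 0.4 -0.7 -0.001 -0.001 -0.000 0; -0.2 0.4 -1.3 -0.003 -0.001 -0.000 0; -0.2 0.4 -1.8 -0.006 -0.001 -0.000 0; -0.2 0.4 -2.4 -0.008 -0.001 -0.000 0; -0.2 0.4 -3.0 -0.011 -0.001 -0.000 0
```

View pics/scene8.png

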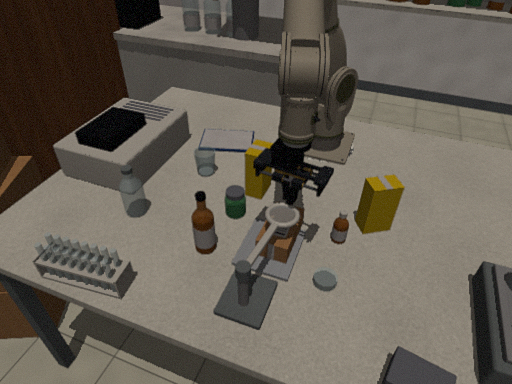

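The ring at (283,215) is nearly over the label. Its centre is at y ≈ 0.020 and the label is at 0.0096, so the handle needs about 11 mm more.

Emit:
{"name": "carry_out", "arguments": {
  "increments": "0 0 -0.7 -0.002 0 0 0; 0 0 -1.3 -0.004 0 0 0; 0 0 -2 -0.007 0 0 0; 0 0 -2.5 -0.0095 0 0 0; 0 0 -3 -0.0115 0 0 0"
}}

```text
time: 15.65
ee_pos: [0.5555, 0.0118, 0.1568]
eef_rot: [0.731, 0.682, -0.003, 0.001]
ft_force: [5.5, 0.5, -9.1]
width: 0.0159
```

Emit:
{"name": "carry_out", "arguments": {
  "increments": "0 0 0 0 0 0 0.03; 0 0 0 0 0 0 0.045; 0 0 0 0 0 0 0.045; 0 0 0 0 0 -0.02 0.045; 0 0 0 0 0 -0.07 0.045"
}}

```text
time: 16.27
ee_pos: [0.5546, 0.0122, 0.2272]
eef_rot: [0.731, 0.682, -0.005, -0.0]
ft_force: [0.5, 0.2, 1.2]
width: 0.0448
```

```bash
python3 - <<'E'
from h import *
# leave upward and back toward the robot's right-hand side
p=r.read_state()["ee_pos"]
plan([(.555,.013,.27,80),(.53,.0,.31,72),(.49,-.03,.34,62),(.46,-.08,.34,52),(.43,-.13,.34,43)],.045)
E
```

```text
t 16.27 pos [0.5546 0.0122 0.2272] yaw 86.1 F [0.52 0.17 1.21] w 0.0448 j7 [ 0.52  0.26 -0.74  1.61  0.18  1.35  1.26]
-0.3 0.4 6.1 0.001 0.000 -0.043 0.045; -0.3 0.4 14.1 -0.014 -0.024 -0.083 0.045; -0.3 0.5 24.1 -0.047 -0.062 -0.112 0.045; -0.2 0.5 34.1 -0.099 -0.089 -0.112 0.045; -0.2 0.5 43.1 -0.151 -0.115 -0.111 0.045
```

Emit:
{"name": "carry_out", "arguments": {
  "increments": "0 0 6 0 0 -0.043 0.045; 0 0 14 -0.014 -0.024 -0.083 0.045; 0 0 24 -0.047 -0.062 -0.112 0.045; 0 0 34 -0.099 -0.089 -0.112 0.045; 0 0 43 -0.151 -0.115 -0.111 0.045"
}}

```text
time: 16.9
ee_pos: [0.4293, -0.1306, 0.3421]
eef_rot: [0.931, 0.365, -0.003, 0.003]
ft_force: [0.5, -0.3, -0.8]
width: 0.0449
```

```bash
python3 - <<'E'
from h import *
p=r.read_state()["ee_pos"]
plan(line((*p,43),(.35,-.37,.34,0),5),.045)
E
```

```text
t 16.9 pos [ 0.4293 -0.1306  0.3421] yaw 42.8 F [ 0.52 -0.3  -0.78] w 0.0449 j7 [ 0.77 -0.08 -0.54  1.66 -0.03  1.55  0.98]
0.2 0.5 8.4 -0.044 0.024 0.001 0.045; 0.2 0.4 17.0 -0.088 0.049 0.002 0.045; 0.3 0.4 25.6 -0.133 0.073 0.003 0.045; 0.3 0.4 34.2 -0.177 0.097 0.003 0.045; 0.3 0.4 42.8 -0.221 0.122 0.004 0.045
```

Emit:
{"name": "carry_out", "arguments": {
  "increments": "0 0 8.4 -0.044 0.024 0 0.045; 0 0 17 -0.088 0.049 0 0.045; 0 0 25.6 -0.133 0.073 0 0.045; 0 0 34.2 -0.177 0.097 0 0.045; 0 0 42.8 -0.221 0.122 0 0.045"
}}

```text
time: 17.52
ee_pos: [0.3496, -0.3714, 0.3461]
eef_rot: [1.0, -0.002, -0.001, 0.004]
ft_force: [0.9, 0.8, 0.4]
width: 0.0449
```

```bash
python3 - <<'E'
from h import *
for n in("top","scene"):
    p,d=r.camera(n);cv2.imwrite(f"pics/{n}9.png",p);np.savez(f"pics/{n}9.npz",p=p,d=d)
    C=cloud(n,d);Z=C[...,2];np.save(f"pics/{n}9C.npy",C)
    rg=(Z>.132)&(Z<.152)&(C[...,0]>.53)&(C[...,0]<.642)&(abs(C[...,1]-.01)<.06)
    Q=C[rg];print(n,"ring",len(Q),Q.min(0).round(3),Q.max(0).round(3),cv2.minEnclosingCircle((Q[:,:2]*1000).astype(np.float32)))
    h=(Z>.175)&(Z<.2)&(C[...,0]>.53)&(C[...,0]<.59)&(abs(C[...,1]-.01)<.04);print("handle",np.median(C[h],0))
C=np.load("pics/top9C.npy");Z=C[...,2]
for nm,b,z in(("tall",(262,300,90,125),(.19,.21)),("dish",(132,165,118,150),(.018,.03)),("small",(125,150,180,205),(.1,.12)),("jar",(255,292,170,206),(.08,.1)),("yel",(245,290,218,272),(.16,.18)),("beaker",(330,375,235,275),(.08,.1)),("flask",(380,420,118,155),(.16,.18))):
    M=np.zeros(Z.shape,bool);u0,u1,v0,v1=b;M[v0:v1,u0:u1]=((Z>z[0])&(Z<z[1]))[v0:v1,u0:u1]
    P=C[M];print(nm,np.median(P,0).round(3) if len(P) else None)
p=np.load("pics/top9.npz")["p"]
cv2.imwrite("pics/t9c.png",cv2.resize(p[40:230,120:310],None,fx=3.1,fy=3.1,interpolation=cv2.INTER_CUBIC))
E
```

```text
top ring 1196 [ 0.546 -0.036  0.135] [0.641 0.053 0.152] ((595.5457763671875, 8.865910530090332), 49.659114837646484)
handle [0.55460505 0.01015461 0.19345349]
scene ring 654 [ 0.553 -0.036  0.133] [0.642 0.054 0.152] ((599.081787109375, 8.476982116699219), 48.0648078918457)
handle [0.5617976  0.01282804 0.18912101]
tall [ 0.67 -0.18  0.2 ]
dish [0.664 0.164 0.024]
small [0.499 0.166 0.109]
jar [ 0.504 -0.16   0.09 ]
yel [ 0.371 -0.133  0.17 ]
beaker [ 0.346 -0.353  0.089]
flask [ 0.615 -0.451  0.17 ]
```

View pics/t9c.png

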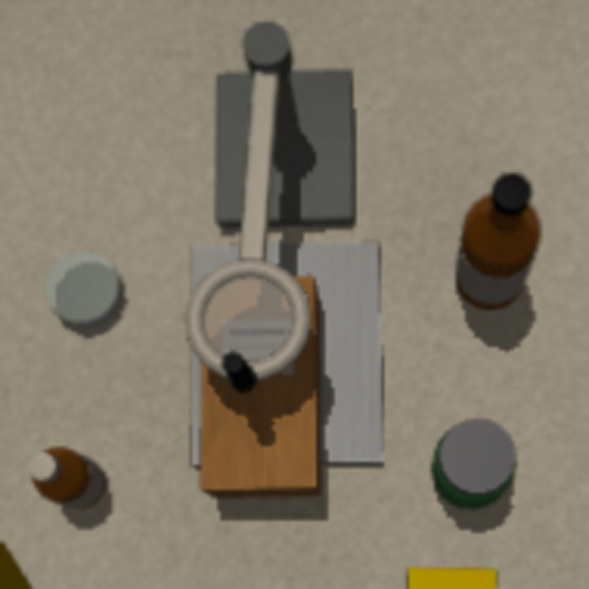

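View pics/scene9.png

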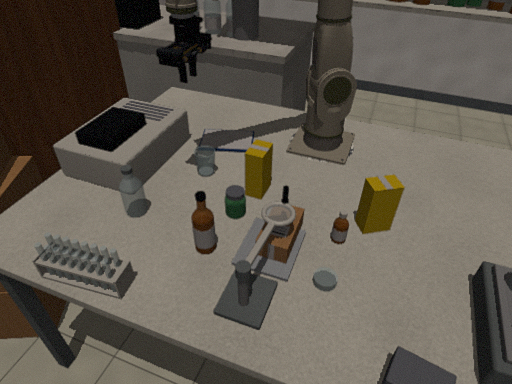

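```bash
python3 - <<'E'
from h import *
print("label",onz("top",[[120+(222+293)/2/3.1,40+(316+376)/2/3.1]],.072))
C=np.load("pics/top9C.npy");Z=C[...,2]
M=(abs(Z-.072)<.012)&(C[...,0]<.75)&(C[...,0]>.45)&(abs(C[...,1])<.08);P=C[M];print("carton",cv2.minAreaRect((P[:,:2]*1000).astype(np.float32)),np.median(P[:,2]))
rg=((Z>.137)&(Z<.152)&(C[...,0]>.53)&(C[...,0]<.66)&(abs(C[...,1]-.01)<.06)).astype(np.uint8)
cs,_=cv2.findContours(rg,cv2.RETR_CCOMP,cv2.CHAIN_APPROX_NONE)
for c in cs:
    if len(c)>40:
        w=onz("top",c.reshape(-1,2),.144);print(len(c),cv2.fitEllipse((w[w[:,0]<.635][:,:2]*1000).astype(np.float32)), w[:,1].min(),w[:,1].max())
P=C[(Z>.148)&(Z<.16)&(C[...,0]>.78)&(abs(C[...,1])<.04)];print("post",cv2.minEnclosingCircle((P[:,:2]*1000).astype(np.float32)))
E
```

```text
label [[0.59663472 0.008637   0.072     ]]
carton ((569.41357421875, 9.44162368774414), (89.52059936523438, 170.4807586669922), 89.62654876708984) 0.07181165686987667
152 ((600.8854370117188, 7.430868148803711), (87.03865051269531, 95.55823516845703), 99.43062591552734) -0.03592659703793646 0.05192037189790642
post ((809.2174072265625, -4.799731731414795), 18.750226974487305)
```

```bash
python3 - <<'E'
from bench import r
print(r.close_job(), r.read_state()["time"])
E
```

```text
the job is handed in; nothing more can be done
the job is handed in; nothing more can be done
```

The job is done and handed in at about 17.6 s of the 64 s allowed.

**What I did:** I pinched the handle and swung the magnifier to the left, over the dish and away from the tall bottle, until the whole lens was clear of the plate. I then tipped the brown carton onto its back by pushing its top with the fingers. Finally I swung the lens back over the label, let go and moved the arm away.

**Last checks:**
- **Carton:** it lies flat on the plate with the label up. The label centre is at about (0.597, 0.009) m in the top view and (0.596, 0.010) m in the scene view.
- **Lens:** its centre is at about (0.599–0.601, 0.0075–0.0085) m, so it sits within about 3–5 mm of the label, mostly along x where the arm's arc fixes it. The carton's top is at 72 mm, well below the lens at 130 mm.
- **Bottles and glassware:** the tall bottle, small bottle, dish, jar, beaker, flask and the nearer yellow carton measured within 1 mm of where they started. I did not measure the second yellow carton again; it looks unmoved in the last scene picture.
- **Disagreements:** the two views and methods differ by 2–4 mm along x for the label and lens. The carton outline also puts the label up to 4 mm away along x from the direct view. Wrist forces at call ends and script readings stayed at about 11 N or less.

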